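# Hold the loupe in focus over a spare heater tip

## Robot

A 6-joint arm with a two-finger parallel gripper is mounted at the origin on a cart in front of the work surface, level with it; the furniture and walls round the work are solid. World frame = base frame: x ahead of the robot, y to its left, z up, the work surface at z = 0. Lengths are in m, angles in rad, forces in N, time in s.
With the tool pointing down it reaches from about 0.375 to 0.75 m from the base axis. Payload 9 kg.
Tool frame: the origin (TCP) lies on the centre line of the jaws, within the pads' length; the fingertips stand 14 mm ahead of it and the grasp point (between the pads) lies 5 mm behind it (ctrl.finger_overhang is the distance from the TCP to the fingertips, in m); z points along the fingers, y is the line along which they close (so a half turn about z gives the same grasp; the last joint's range is limited). The gripper opens to 85 mm and grips with 20 to 120 N. Pads are 22 mm wide; open, the fingers measure 114 mm over their backs; the gripper's body (76 mm by 85 mm) begins 54 mm behind the grasp point. The pads swing forward as they close: fully open they stand 13 mm farther back than shut.
Start: joints at [1.025, 0.104, 0.097, 1.564, 0, 1.353], TCP at [0.193, 0.568, 0.245] pointing down, gripper open.
Joint ranges: [-2.99, 2.99], [-0.84, 1.86], [-1.1, 1.16], [-1.84, 2.11], [-1.51, 1.56], [-3.14, 3.14]. Speed limits (rad/s): [2.22, 2.22, 2.57, 3.14, 3.14, 3.14].

## Interface

Orientations are given as a unit quaternion [x, y, z, w].
In Python, from cell import ctrl gives the robot as it stands. The module is installed in compiled form; this text tells all that it offers.
- The arm moves only by the tool servo_tool, never from a script. Its argument "rows" is a list that holds one entry, the list of rows, each a list of 7 numbers: the turn, a rotation vector about the tool's x, y, z in rad, then the shift along the tool's x, y, z in m, then the opening, from -1 (shut) to 1 (fully open). In form: [[[wx, wy, wz, dx, dy, dz, fingers], ...]]. A call has 1 to 8 rows; each row shifts and turns the commanded pose from where the row before left it, along the tool's axes as they then stand; what a row does not reach is not made up. A row lasts 1/12 s, in which the tool goes at most 41.7 mm and 7.16 degrees, less where a joint would pass 70% of its speed; a pose out of reach is approached as far as the arm can. A call with a gripper value outside its range is refused whole. The fingers move at their own pace and stop on an object; "grip_force" is the grip in N (left out, the last holds). Time passes only in rows, so rows that do not move let the fingers close. It gives the time, the measured TCP pose, the force, the opening and the grip force at its end, in the units of the state.
- ctrl.observe(): the state, without advancing time (a new reading comes with each control period).
- ctrl.snapshot(name): name is "side" or "top" or "wrist"; returns a dict with "color" (384x512x3 uint8, red, green, blue), "z_map" (384x512 float32, m along the optical axis (not along the pixel's ray), 0 where there is no reading), "fx", "fy", "cx", "cy" (pixels), "k1" (the pictures are not rectified: a ray, as slopes to the right and down, at radius r is drawn at 1 + k1 r^2 times it, then the intrinsics apply), "extrinsics" (4x4, takes a point from world to camera coordinates). Camera axes: x right, y down, z forward; pixel columns grow to the right and rows downward; lengths in m; the calibration is good to about 2 mm. A picture is of the moment at which its call begins.
- ctrl.hand_in(): hands the job in; it is judged then, once.
The state is a dict: "t": time; "q": joint angles; "dq": joint speeds; "effort": joint torques, N m; "eef_pos": TCP position; "eef_rot": TCP orientation; "force": force on the tool from outside, world axes, zero at the start; "ft_torque": the same for the moment, N m; "grip_width": finger opening in m; "grip_force": force on a finger pad.
Only numpy, scipy, OpenCV 4.12 (cv2) and the standard library are available. Lean on these libraries where they do the work, as an engineer would, in place of code of your own. Each camera call takes 0.05 s, during which the arm holds its last target. There are 200 camera calls.

## Task

Set the spare heater tip that stands in the front half of the bench (not the one at the back by the swab pot) the right way up on the small raised pad of the inspection stand, centred and with its long side along the pad's long side, and let go of it. Then pick up the loupe by its handle and hold it level, lens centred over the heater tip and at the height of the pointer on the stand's post, clear of the tip and the stand. Finish while still holding the loupe there, still; do not shift the pointer, or the slide box and the light carrier plate lying near.

Things in the scene. Friction and masses are not known exactly. Their poses are not given: they have to be found in the camera images.
- stand: Fixed inspection stand. Dark base plate 165 x 80 x 10 mm (x -35 to +130 mm). Over the origin a short round stem carries the raised aluminium pad, 20 mm along x by 44 mm along y, top 45 mm above the bench. At x = +105 mm a round steel post, 10 mm thick, 190 mm high. Origin: bench level under the pad's centre; z up, x from pad to post, y along the pad's long side.
- pad_top (a point): Centre of the pad's upper face, 45 mm above the bench; axes as the stand.
- focus_tip (a point): Point of the steel pointer cone that sticks out from the collar on the post towards the pad (33 mm from the post's axis, 72 mm from the pad's axis). Its height is the focal height; it is somewhere from 120 to 160 mm above the bench. The collar (20 x 20 x 16 mm with a clamping knob) stays by friction.
- tip: Spare heater tip, 33 x 60 x 40 mm, about 0.1 kg. Three steps: black block (x -14 to +16 mm, y +-30, z 0 to 18), tan block (x -11 to +13, y +-26, to z 30), narrow metal bar on top (x -3 to +5, y +-22, to z 40). Origin: underside, 1 mm from the middle in x; y along its long side, z up. Grasp the black block across x (30 mm wide). Stands upright.
- loupe: Loupe lying flat, about 0.11 kg, 148 mm long: black lens ring 64 mm across, 14 mm thick, with glass; black handle 16 mm wide and high, from 22 mm ahead (+x) to 48 mm behind the origin, then a steel end cap. Origin: underside of the handle at the grip point, near the balance point; x along the handle towards the lens, z up. Grasp the handle across y, from above, at the origin.
- lens (a point): Centre of the loupe's lens, 62 mm ahead of the loupe's origin (+x) and 7 mm above its underside; axes as the loupe.
- slides: Bystander: white slide box 41 x 85 x 30 mm. Origin: centre of underside.
- jig: Bystander: light flex carrier plate with pins and four dark windows, 50 x 100 x 12 mm. Origin: centre of underside.
Not all that is in view belongs to the job. Of the things that look like the loupe, the larger one is meant.

How it is judged:
On the way, in this order (a step that is already met when the one before it is completed fails the run):
1. the heater tip stands upright, centred and lined up on the pad, released (horizontal distance between tip and pad_top below 0.008 m and z of tip in the frame of pad_top between -0.004 and 0.004 m and angle between tip's own z axis and vertical below 0.1 rad and angle between the y axis of tip and the y axis of stand, either way round below 0.2 rad and contact force between tip and stand above 0.2 N and contact force between the fingers and tip below 0.05 N and linear speed of tip below 0.02 m/s), for 0.3 s.
2. the loupe is lifted in the fingers, clear of the bench (contact force between the fingers and loupe above 1 N and height (world z) of lens above 0.05 m), for 0.2 s.
At the end, for the whole second after the job is handed in: Heater tip upright on the pad, released, within 8 mm of its centre, 0.2 rad of its direction; loupe held still in the fingers, touching neither stand nor tip, lens centre within 12 mm sideways of the tip's origin and 8 mm of the pointer's height, lens axis within 0.13 rad of vertical (horizontal distance between tip and pad_top below 0.008 m and z of tip in the frame of pad_top between -0.004 and 0.004 m and angle between tip's own z axis and vertical below 0.1 rad and angle between the y axis of tip and the y axis of stand, either way round below 0.2 rad and contact force between each of the arm, loupe and tip below 0.05 N and contact force between the fingers and loupe above 1 N and contact force between loupe and stand below 0.05 N and horizontal distance between lens and tip below 0.012 m and z of lens in the frame of focus_tip between -0.008 and 0.008 m and angle between lens's own z axis and vertical below 0.13 rad and linear speed of loupe below 0.02 m/s); the arm keeps its last pose, push and grip.
It fails at once if the pointer is shifted by more than 5 mm (distance of focus_tip from where it was at the start of the episode above 0.005 m).
It fails at once if the slide box is shifted by more than 20 mm (distance of slides from where it was at the start of the episode above 0.02 m).
It fails at once if the carrier plate is shifted by more than 20 mm (distance of jig from where it was at the start of the episode above 0.02 m).
It also fails if it takes over 72 s, if anything falls off the work surface, if the arm or the gripper's body presses on something with over 40 N, if the wrist force passes 120 N, or if a joint passes its speed limit or range.

## Working session

There is one attempt and no reset: what is moved stays moved. The work goes in short steps, Python scripts to look and compute and a tool call to move; the robot and the scene stay as the last step left them, time stands still between calls to the robot, and variables do not carry over. Pictures are saved under pics/ and viewed, at most 10 in all, crops included, and the job is handed in when it is done.

Besides the shell and the picture viewer there is one more tool, called after "Emit:" by a JSON object that holds its "api" and its "payload". servo_tool: Moves the arm, as the interface text tells. Its arguments: {"type":"object","properties":{"rows":{"type":"array"},"grip_force":{"type":"number"}},"required":["rows"]}

```bash
mkdir -p pics; cat > h.py <<'E'
import numpy as np, cv2
from cell import ctrl
def snap(n):
    s=ctrl.snapshot(n); np.savez(f'{n}.npz',**s); return s
def rays(s,uv):
    uv=np.atleast_2d(np.asarray(uv,float)); x=(uv-[s['cx'],s['cy']])/[s['fx'],s['fy']]
    y=x.copy()
    for _ in range(20): y=x/(1+s['k1']*(y**2).sum(1,keepdims=True))
    return np.c_[y,np.ones(len(y))]
def onplane(s,uv,z):
    E=s['extrinsics'];R=E[:3,:3];c=-R.T@E[:3,3]; d=rays(s,uv)@R
    return c+d*((z-c[2])/d[:,2])[:,None]
def cloud(s):
    h,w=s['z_map'].shape; v,u=np.mgrid[:h,:w]; r=rays(s,np.c_[u.ravel(),v.ravel()])*s['z_map'].reshape(-1,1)
    E=s['extrinsics']; P=(r-E[:3,3])@E[:3,:3]; P[s['z_map'].ravel()==0]=np.nan
    return P.reshape(h,w,3)
def proj(s,P):
    E=s['extrinsics'];p=np.atleast_2d(P)@E[:3,:3].T+E[:3,3];x=p[:,:2]/p[:,2:]
    x=x*(1+s['k1']*(x**2).sum(1,keepdims=True)); return x*[s['fx'],s['fy']]+[s['cx'],s['cy']]
E
python3 - <<'E'
from h import *
o=ctrl.observe(); print(o, ctrl.finger_overhang)
for n in ['top','side']:
    s=snap(n); E=s['extrinsics'];print(n,s['fx'],s['k1'],-E[:3,:3].T@E[:3,3],E[:3,:3].round(2).tolist(),(s['z_map']>0).mean())
    im=cv2.resize(s['color'][:,:,::-1],(800,600),interpolation=cv2.INTER_CUBIC);cv2.imwrite(f'pics/{n}0.png',im)
E
```

```text
{'t': 0.0, 'q': array([ 1.02530497e+00,  1.04660238e-01,  9.64618277e-02,  1.56388890e+00,
       -4.76039168e-05,  1.35310310e+00]), 'dq': array([ 0.00056469, -0.00167   ,  0.00027253,  0.00061685,  0.00131409,
        0.0010056 ]), 'effort': array([ 1.22516336e-03, -5.56929946e+01,  5.03651083e+01,  1.69011910e-02,
       -3.79776911e-04, -5.01555201e-05]), 'eef_pos': array([0.19300934, 0.5677774 , 0.24454108]), 'eef_rot': array([ 1.63166198e-01,  9.86598386e-01, -6.07928699e-04, -2.18290952e-04]), 'force': array([-0.26497597,  0.65060509, -0.50240685]), 'ft_torque': array([ 0.03161579, -0.00508676,  0.04158806]), 'grip_force': 0.0, 'grip_width': 0.08563767475110284} 0.014
top 407.4188326507746 0.013840337898142058 [0.44338143 0.23483443 1.29534125] [[0.01, -1.0, 0.01], [-0.99, -0.01, -0.13], [0.13, -0.0, -0.99]] 0.9960428873697916
side 470.13698340887123 -0.02450069471424961 [ 0.46914734 -0.8667398   1.06479698] [[1.0, -0.1, 0.02], [-0.05, -0.65, -0.76], [0.08, 0.75, -0.65]] 0.9960123697916666
```

View pics/top0.png

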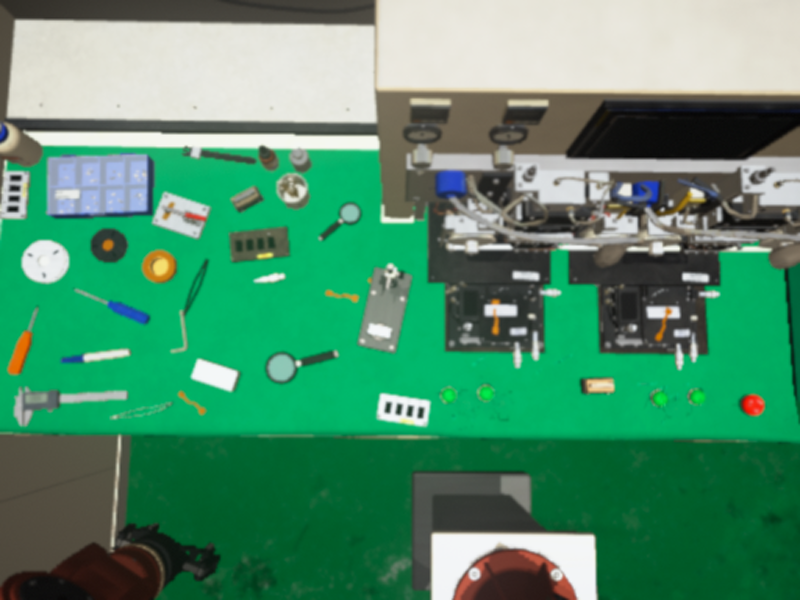

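View pics/side0.png

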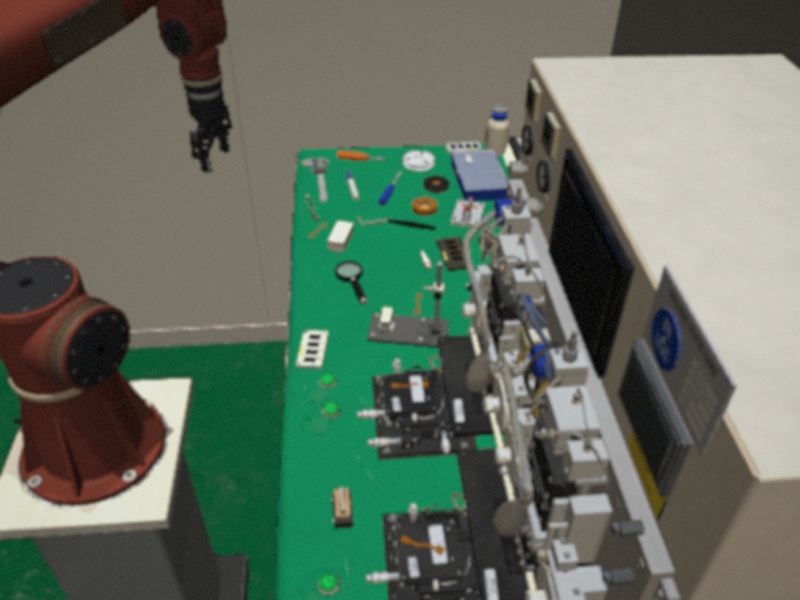

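The top view shows the front heater tip at (598,385) and the stand at (385,308), with its pad near (379,330) and post near (391,270). The big loupe's lens is at (282,367), with the handle running to (338,353). The slide box is at (215,375) and the carrier plate at (403,410). The side view agrees: tip (343,505), pad (386,315), post (438,285).

```bash
python3 - <<'E'
from h import *
for n,pts in [('top',dict(tip=(598,385),pad=(379,330),post=(391,270),lens=(282,367),hend=(338,353),slides=(215,375),jig=(403,410),b1=(360,345),b2=(394,352),b3=(410,268),b4=(372,268))),('side',dict(tip=(343,500),pad=(386,313),post=(439,265),ptr=(428,288),lens=(349,270),hend=(363,300)))]:
    s=np.load(n+'.npz');C=cloud(s);print(n)
    for k,(u,v) in pts.items():
        u=int(u*.64);v=int(v*.64);p=C[v-2:v+3,u-2:u+3].reshape(-1,3);print(k,C[v,u].round(3),'zmax',p[np.nanargmax(p[:,2])].round(3))
s=np.load('top.npz');C=cloud(s);st=C[150:240,215:275].reshape(-1,3)
for lo,hi in [(.005,.02),(.035,.05),(.1,.18),(.18,.2)]:
    m=(st[:,2]>lo)&(st[:,2]<hi);q=st[m];print(lo,m.sum(),q.mean(0).round(4),q.min(0).round(3),q.max(0).round(3))
    if m.sum()>4: print(cv2.minAreaRect(q[:,:2].astype(np.float32)))
# tip
t=C[232:262,365:400].reshape(-1,3)
for lo in(.01,.025,.035):
    q=t[t[:,2]>lo];print(lo,len(q),q.mean(0).round(4));print(cv2.minAreaRect(q[:,:2].astype(np.float32)))
a=np.concatenate([cv2.resize(s['color'][140:240,200:290,::-1],(360,400),interpolation=cv2.INTER_CUBIC),cv2.resize(s['color'][200:300,350:440,::-1],(360,400),interpolation=cv2.INTER_CUBIC)],1)
cv2.imwrite('pics/crop.png',a)
E
```

```text
top
tip [ 0.441 -0.162  0.036] zmax [ 0.441 -0.163  0.042]
pad [0.543 0.268 0.05 ] zmax [0.543 0.268 0.05 ]
post [0.642 0.244 0.177] zmax [0.642 0.247 0.19 ]
lens [0.472 0.462 0.012] zmax [0.475 0.461 0.015]
hend [0.501 0.35  0.01 ] zmax [0.501 0.353 0.017]
slides [0.452 0.59  0.029] zmax [0.446 0.591 0.035]
jig [0.388 0.22  0.006] zmax [0.385 0.217 0.012]
b1 [0.517 0.307 0.008] zmax [0.52  0.306 0.016]
b2 [0.502 0.237 0.008] zmax [0.508 0.234 0.018]
b3 [0.677 0.207 0.   ] zmax [0.683 0.2   0.003]
b4 [ 0.677  0.284 -0.003] zmax [0.674 0.277 0.012]
side
tip [ 0.442 -0.168  0.035] zmax [ 0.444 -0.179  0.042]
pad [0.544 0.272 0.046] zmax [0.551 0.277 0.05 ]
post [0.643 0.247 0.188] zmax [0.648 0.244 0.193]
ptr [0.623 0.248 0.129] zmax [0.623 0.248 0.129]
lens [0.471 0.471 0.009] zmax [0.467 0.46  0.014]
hend [0.498 0.355 0.012] zmax [0.502 0.358 0.018]
0.005 1133 [0.5869 0.2574 0.0096] [0.458 0.167 0.005] [0.731 0.353 0.02 ]
((0.5946835279464722, 0.2614390254020691), (0.2726188600063324, 0.18570445477962494), 0.5808447003364563)
0.035 93 [0.5433 0.2659 0.0442] [0.531 0.244 0.038] [0.556
[... 213 characters left out ...]
 0.23678231239318848), (0.03720933571457863, 0.03192145377397537), 0.7153620719909668)
0.18 11 [0.6459 0.2444 0.1885] [0.642 0.241 0.186] [0.651 0.249 0.194]
((0.6452500224113464, 0.24423401057720184), (0.0078151635825634, 0.007427615579217672), 39.33872604370117)
0.01 190 [ 0.4421 -0.1673  0.0278]
((0.4412088394165039, -0.16993841528892517), (0.03098396770656109, 0.06048043817281723), 0.7471005916595459)
0.025 126 [ 0.4424 -0.17    0.033 ]
((0.4428568184375763, -0.17046619951725006), (0.021412409842014313, 0.05139964073896408), 0.6979097127914429)
0.035 42 [ 0.4414 -0.1699  0.0396]
((0.4413645565509796, -0.17003974318504333), (0.006096739787608385, 0.044312868267297745), 0.6551620960235596)
```

View pics/crop.png

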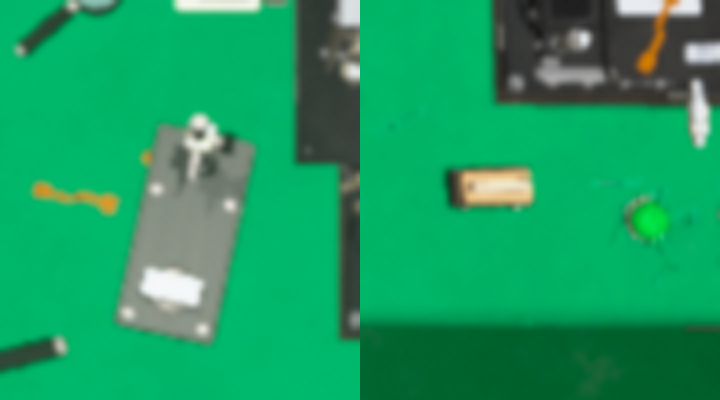

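The crop confirms the rectangles fit well: pad centre (0.543, 0.266) with its long side at 78°, and the tip at (0.4415, -0.170), aligned with world y within 1°. I'll turn the tool first, then travel to the tip.

Emit:
{"api": "servo_tool", "payload": {"rows": [[[0,0,0.123,0,0,0,1],[0,0,0.123,0,0,0,1],[0,0,0.123,0,0,0,1],[0,0,0.123,0,0,0,1],[0,0,0.123,0,0,0,1],[0,0,0.123,0,0,0,1],[0,0,0.123,0,0,0,1],[0,0,0.123,0,0,0,1]]]}}

```text
t: 0.77
eef_pos: [0.1931, 0.5679, 0.2448]
eef_rot: [0.612, 0.791, -0.0, 0.0]
force: [-0.1, 0.2, -0.3]
grip_width: 0.0851
grip_force: 0.0
```

Emit:
{"api": "servo_tool", "payload": {"rows": [[[0,0,0.123,0,0,0,1],[0,0,0.123,0,0,0,1],[0,0,0,-0.026,0.024,0,1],[0,0,0,-0.026,0.024,0,1],[0,0,0,-0.026,0.024,0,1],[0,0,0,-0.026,0.024,0,1],[0,0,0,-0.026,0.024,0,1],[0,0,0,-0.026,0.024,0,1]]]}}

```text
t: 1.43
eef_pos: [0.3399, 0.4125, 0.245]
eef_rot: [0.702, 0.712, -0.0, -0.0]
force: [-0.1, 0.1, 0.0]
grip_width: 0.0855
grip_force: 0.0
```

Emit:
{"api": "servo_tool", "payload": {"rows": [[[0,0,0,-0.026,0.024,0,1],[0,0,0,-0.026,0.024,0,1],[0,0,0,-0.026,0.024,0,1],[0,0,0,-0.026,0.024,0,1],[0,0,0,-0.026,0.024,0,1],[0,0,0,-0.026,0.024,0,1],[0,0,0,-0.03,0,0,1],[0,0,0,-0.03,0,0,1]]]}}

```text
t: 2.1
eef_pos: [0.4864, 0.1982, 0.2442]
eef_rot: [0.703, 0.711, -0.001, -0.001]
force: [0.7, 0.2, 0.3]
grip_width: 0.0855
grip_force: 0.0
```

Emit:
{"api": "servo_tool", "payload": {"rows": [[[0,0,0,-0.036,-0.004,0,1],[0,0,0,-0.036,-0.004,0,1],[0,0,0,-0.036,-0.004,0,1],[0,0,0,-0.036,-0.004,0,1],[0,0,0,-0.036,-0.004,0,1],[0,0,0,-0.036,-0.004,0,1],[0,0,0,-0.036,-0.004,0,1],[0,0,0,-0.036,-0.004,0,1]]]}}

```text
t: 2.77
eef_pos: [0.4571, -0.0901, 0.2451]
eef_rot: [0.702, 0.712, 0.0, -0.0]
force: [1.1, 0.6, 0.1]
grip_width: 0.0856
grip_force: 0.0
```

Emit:
{"api": "servo_tool", "payload": {"rows": [[[0,0,0,-0.02,-0.003,0.01,1],[0,0,0,-0.02,-0.004,0.02,1],[0,0,0,-0.02,-0.004,0.02,1],[0,0,0,-0.02,-0.004,0.02,1],[0,0,0,0,0,0.01,1],[0,0,0,0,0,0,1],[0,0,0,0,0,0,1]]]}}

```text
t: 3.35
eef_pos: [0.4435, -0.1681, 0.1651]
eef_rot: [0.703, 0.712, 0.0, -0.001]
force: [-0.0, -0.8, 0.3]
grip_width: 0.0855
grip_force: 0.0
```

```bash
python3 - <<'E'
from h import *
s=snap('wrist');cv2.imwrite('pics/w1.png',s['color'][:,:,::-1]);o=ctrl.observe();print(o['eef_pos'],o['eef_rot'])
C=cloud(s).reshape(-1,3);C=C[(abs(C[:,0]-.4415)<.06)&(abs(C[:,1]+.17)<.07)]
for lo,hi in((.014,.021),(.026,.033),(.037,.045)):
    q=C[(C[:,2]>lo)&(C[:,2]<hi)];print(lo,len(q),q.mean(0) if len(q) else '');print(cv2.minAreaRect(q[:,:2].astype(np.float32)) if len(q)>5 else '')
E
```

```text
[ 0.44400987 -0.16817272  0.16596716] [7.02315502e-01 7.11865786e-01 1.72677155e-04 9.24729878e-05]
0.014 385 [ 0.44113621 -0.15942545  0.01873142]
((0.44020965695381165, -0.17003384232521057), (0.029730506241321564, 0.06116074323654175), 1.3233368396759033)
0.026 811 [ 0.44058273 -0.16767439  0.03083803]
((0.44047415256500244, -0.1701141893863678), (0.02396739087998867, 0.05305297300219536), 2.282797336578369)
0.037 351 [ 0.44044787 -0.16975933  0.04093985]
((0.44038867950439453, -0.17017300426959991), (0.007897092029452324, 0.04435594007372856), 0.74962317943573)
```

View pics/w1.png

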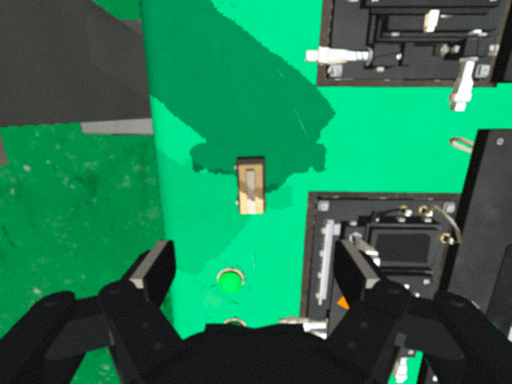

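The wrist view shows the tip at (251,188) between the jaws, with a board corner at (305,192), about 54 mm to the right. I'll narrow the opening to about 55 mm before going down.

Emit:
{"api": "servo_tool", "payload": {"rows": [[[0,0,0,-0.002,-0.0035,0.02,0.3],[0,0,0,0,0,0.02,0.3],[0,0,0,0,0,0.02,0.3],[0,0,0,0,0,0.02,0.3],[0,0,0,0,0,0,0.3],[0,0,0,0,0,0,0.3]]]}}

```text
t: 3.9
eef_pos: [0.4405, -0.1701, 0.0859]
eef_rot: [0.702, 0.712, 0.0, -0.0]
force: [0.8, -0.9, -0.0]
grip_width: 0.0553
grip_force: 0.0
```

Emit:
{"api": "servo_tool", "payload": {"rows": [[[0,0,0,0,0,0.02,0.3],[0,0,0,0,0,0.02,0.3],[0,0,0,0,0,0.015,0.3],[0,0,0,0,0,0.01,0.3],[0,0,0,0,0,0.005,0.3],[0,0,0,0,0,0,0.3],[0,0,0,0,0,0,0.3]]]}}

```text
t: 4.48
eef_pos: [0.441, -0.1711, 0.0165]
eef_rot: [0.702, 0.712, 0.0, 0.001]
force: [0.7, 0.0, -0.1]
grip_width: 0.0556
grip_force: 0.0
```

Emit:
{"api": "servo_tool", "payload": {"rows": [[[0,0,0,0,0,0,0],[0,0,0,0,0,0,-0.2],[0,0,0,0,0,0,-0.4],[0,0,0,0,0,0,-0.6],[0,0,0,0,0,0,-0.8],[0,0,0,0,0,0,-1],[0,0,0,0,0,0,-1],[0,0,0,0,0,0,-1]]], "grip_force": 40}}

```text
t: 5.15
eef_pos: [0.441, -0.1713, 0.0165]
eef_rot: [0.702, 0.712, 0.0, 0.001]
force: [-0.2, 0.4, 6.1]
grip_width: 0.029
grip_force: 40.4
```

Emit:
{"api": "servo_tool", "payload": {"rows": [[[0,0,0,0,0,-0.01,-1],[0,0,0,0,0,-0.02,-1],[0,0,0,0,0,-0.02,-1],[0,0,0,0,0,-0.025,-1],[0,0,0,0,0,-0.025,-1],[0,0,0,0,0,-0.025,-1],[0,0,0,0,0,-0.025,-1],[0,0,0,0.01,0,0,-1]]]}}

```text
t: 5.82
eef_pos: [0.442, -0.1629, 0.1711]
eef_rot: [0.703, 0.711, 0.0, 0.004]
force: [0.7, -1.0, -0.8]
grip_width: 0.029
grip_force: 39.7
```

Emit:
{"api": "servo_tool", "payload": {"rows": [[[0,0,0,0.02,0,0,-1],[0,0,0,0.03,0,0,-1],[0,0,0,0.03,0.006,0,-1],[0,0,0,0.03,0.006,0,-1],[0,0,0,0.03,0.006,0,-1],[0,0,0,0.03,0.006,0,-1],[0,0,0,0.03,0.006,0,-1],[0,0,0,0.03,0.006,0,-1]]]}}

```text
t: 6.48
eef_pos: [0.4728, 0.0715, 0.1654]
eef_rot: [0.702, 0.712, 0.0, -0.0]
force: [0.3, -1.2, -0.5]
grip_width: 0.0289
grip_force: 39.7
```

Emit:
{"api": "servo_tool", "payload": {"rows": [[[0,0,0,0.03,0.008,0,-1],[0,0,0,0.03,0.008,0,-1],[0,0,0,0.03,0.008,0,-1],[0,0,0,0.03,0.008,0,-1],[0,0,0,0.03,0.008,0,-1],[0,0,0,0.025,0.008,0,-1],[0,0,0,0.015,0.008,0,-1],[0,0,0,0.007,0.005,0,-1]]]}}

```text
t: 7.15
eef_pos: [0.5313, 0.2696, 0.165]
eef_rot: [0.702, 0.712, -0.0, -0.0]
force: [0.3, 0.4, -0.6]
grip_width: 0.0288
grip_force: 39.7
```

Emit:
{"api": "servo_tool", "payload": {"rows": [[[0,0,0.056,0,0,0,-1],[0,0,0.056,0,0,0,-1],[0,0,0.056,0,0,0,-1],[0,0,0.055,0,0,0,-1],[0,0,0,0,0,0,-1],[0,0,0,0,0,0,-1]]]}}

```text
t: 7.65
eef_pos: [0.5315, 0.267, 0.1653]
eef_rot: [0.777, 0.63, -0.0, -0.0]
force: [0.2, -0.7, -1.6]
grip_width: 0.029
grip_force: 39.8
```

```bash
cat > tool.py <<'E'
from h import *
from scipy.spatial.transform import Rotation as Ro
def togo(p):
    o=ctrl.observe();R=Ro.from_quat(o['eef_rot']).as_matrix()
    print('eef',o['eef_pos'].round(4),'ytool deg',np.degrees(np.arctan2(R[1,1],R[0,1])).round(2),'tilt',np.degrees(np.arccos(-R[2,2])).round(2),'shift tool',(R.T@(np.array(p)-o['eef_pos'])).round(4),o['grip_width'],o['grip_force'])
E
python3 - <<'E'
from tool import *
togo([.5433,.266,.0615])
s=snap('wrist');cv2.imwrite('pics/w2.png',s['color'][:,:,::-1])
C=cloud(s).reshape(-1,3);D=C[(abs(C[:,0]-.5433)<.05)&(abs(C[:,1]-.266)<.05)]
for lo,hi in((.038,.049),(.158,.165),(.176,.186),(.186,.196)):
    q=D[(D[:,2]>lo)&(D[:,2]<hi)];print(lo,len(q),q.mean(0) if len(q) else '');print(cv2.minAreaRect(q[:,:2].astype(np.float32)) if len(q)>5 else '')
E
```

```text
eef [0.5315 0.267  0.1653] ytool deg -11.96 tilt 0.02 shift tool [0.0015 0.0118 0.1038] 0.028968868549095753 39.770734906196594
0.038 555 [0.54497336 0.27692054 0.04577575]
((0.5451554656028748, 0.276363343000412), (0.025494085624814034, 0.01925504021346569), 78.10545349121094)
0.158 456 [0.53464312 0.28734247 0.16167018]
((0.5292466878890991, 0.27927663922309875), (0.05273061245679855, 0.04237138852477074), 19.449981689453125)
0.176 3994 [0.53267074 0.27220781 0.17990954]
((0.5317198634147644, 0.2678842842578888), (0.050838712602853775, 0.053816843777894974), 28.5862979888916)
0.186 2500 [0.53254854 0.27065224 0.19014301]
((0.5330763459205627, 0.2736043334007263), (0.04846853017807007, 0.053779758512973785), 35.63064193725586)
```

View pics/w2.png

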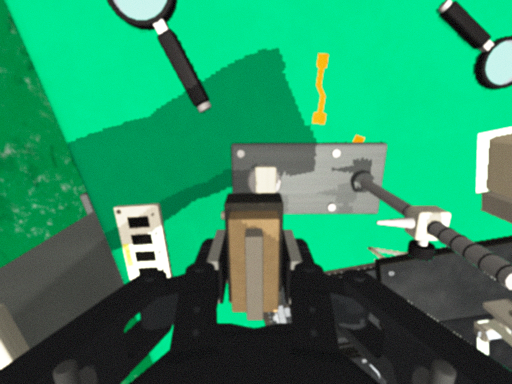

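The view shows the tip held square at (254,255), the pad at (266,180) ahead of it, and the pointer at (400,224). I'll shift over the pad, then lower.

Emit:
{"api": "servo_tool", "payload": {"rows": [[[0,0,0,0,0.004,0,-1],[0,0,0,0,0.005,0.01,-1],[0,0,0,0,0.003,0.02,-1],[0,0,0,0,0,0.02,-1],[0,0,0,0,0,0.02,-1],[0,0,0,0,0,0.015,-1],[0,0,0,0,0,0.01,-1],[0,0,0,0,0,0,-1]]]}}

```text
t: 8.37
eef_pos: [0.5419, 0.2644, 0.0671]
eef_rot: [0.777, 0.629, -0.002, -0.001]
force: [-0.5, 0.5, -1.4]
grip_width: 0.0288
grip_force: 39.7
```

Emit:
{"api": "servo_tool", "payload": {"rows": [[[0,0,0,0,0,0.002,-1],[0,0,0,0,0,0.002,-1],[0,0,0,0,0,0.002,-1],[0,0,0,0,0,0.002,-1],[0,0,0,0,0,0,-1],[0,0,0,0,0,0,-1]]]}}

```text
t: 8.87
eef_pos: [0.5435, 0.265, 0.0626]
eef_rot: [0.777, 0.629, 0.0, 0.0]
force: [-0.6, -0.2, -0.9]
grip_width: 0.0293
grip_force: 39.7
```

```bash
python3 - <<'E'
from tool import *
togo([.5433,.266,.0607]);print(ctrl.observe()['force'])
E
```

```text
eef [0.5435 0.265  0.0626] ytool deg -12.03 tilt 0.02 shift tool [ 0.0009 -0.0004  0.0019] 0.02931291635246859 39.69880521297455
[-0.57741589 -0.15623812 -0.89341337]
```

Emit:
{"api": "servo_tool", "payload": {"rows": [[[0,0,0,0,0,0.001,-1],[0,0,0,0,0,0.0005,-1],[0,0,0,0,0,0,-1],[0,0,0,0,0,0,-1]]]}}

```text
t: 9.2
eef_pos: [0.5436, 0.265, 0.0615]
eef_rot: [0.777, 0.629, 0.0, 0.0]
force: [-3.5, -0.9, 5.4]
grip_width: 0.029
grip_force: 40.4
```

Emit:
{"api": "servo_tool", "payload": {"rows": [[[0,0,0,0,0,0.0005,-1],[0,0,0,0,0,0,-1],[0,0,0,0,0,0,-1]]]}}

```text
t: 9.45
eef_pos: [0.5436, 0.2651, 0.0615]
eef_rot: [0.777, 0.629, 0.0, 0.0]
force: [-3.4, -0.5, 9.6]
grip_width: 0.0292
grip_force: 41.0
```

Emit:
{"api": "servo_tool", "payload": {"rows": [[[0,0,0,0,0,-0.0005,-0.3],[0,0,0,0,0,0,-0.15],[0,0,0,0,0,0,0],[0,0,0,0,0,0,0.1],[0,0,0,0,0,0,0.2],[0,0,0,0,0,0,0.2],[0,0,0,0,0,0,0.2]]]}}

```text
t: 10.03
eef_pos: [0.5433, 0.2649, 0.0607]
eef_rot: [0.777, 0.629, -0.0, -0.0]
force: [0.2, -0.2, 0.6]
grip_width: 0.0515
grip_force: 0.0
```

Emit:
{"api": "servo_tool", "payload": {"rows": [[[0,0,0,0,0,-0.01,0.2],[0,0,0,0,0,-0.02,0.2],[0,0,0,0,0,-0.03,0.2],[0,0,0,0,0,-0.04,0.2],[0,0,0,0,0,-0.04,0.2],[0,0,0,0,0,-0.04,0.2],[0,0,0,0,0,0,0.2]]]}}

```text
t: 10.62
eef_pos: [0.546, 0.2657, 0.2511]
eef_rot: [0.777, 0.629, 0.006, 0.003]
force: [1.5, 0.4, 1.9]
grip_width: 0.051
grip_force: 0.0
```

```bash
python3 - <<'E'
from tool import *
for n in('wrist','top','side'):
    s=snap(n);C=cloud(s).reshape(-1,3);D=C[(abs(C[:,0]-.5433)<.05)&(abs(C[:,1]-.266)<.05)]
    print(n)
    for lo,hi in((.058,.067),(.071,.079),(.081,.09)):
        q=D[(D[:,2]>lo)&(D[:,2]<hi)];print(lo,len(q),q.mean(0) if len(q) else '');print(cv2.minAreaRect(q[:,:2].astype(np.float32)) if len(q)>5 else '')
    if n=='wrist': w=s['color']
    if n!='wrist':
        # pointer cone region
        x=np.array([np.cos(np.radians(-12)),np.sin(np.radians(-12))]);y=np.array([-x[1],x[0]])
        a=(C[:,:2]-[.5433,.266])@x;b=(C[:,:2]-[.5433,.266])@y
        m=(a>.06)&(a<.125)&(abs(b)<.025)&(C[:,2]>.1)
        i=np.argsort(a[m]);print(np.c_[a,b,C[:,2]][m][i][:45].round(3).tolist())
# loupe from top/wrist by dark/cyan geometry: points between 5..25mm in region
s=np.load('top.npz');C=cloud(s).reshape(-1,3)
m=(C[:,0]>.42)&(C[:,0]<.53)&(C[:,1]>.33)&(C[:,1]<.51)&(C[:,2]>.006)&(C[:,2]<.03)
print('loupe',m.sum(),cv2.minAreaRect(C[m][:,:2].astype(np.float32)))
cv2.imwrite('pics/w3.png',w[:,:,::-1])
E
```

```text
wrist
0.058 312 [0.54654728 0.27597603 0.06369057]
((0.5440527200698853, 0.26605838537216187), (0.06072043627500534, 0.029928304255008698), 78.41361236572266)
0.071 647 [0.54474662 0.26746005 0.0758898 ]
((0.5442788600921631, 0.26583436131477356), (0.05303218960762024, 0.02400447241961956), 78.97097778320312)
0.081 278 [0.54455383 0.26707723 0.08591613]
((0.5440165996551514, 0.2663086950778961), (0.04423332214355469, 0.007822582498192787), 77.97917175292969)
top
0.058 0 

0.071 0 

0.081 0 

[[0.06, -0.024, 0.702], [0.06, -0.017, 0.696], [0.06, -0.02, 0.698], [0.06, -0.018, 0.697], [0.06, -0.021, 0.699], [0.06, -0.015, 0.694], [0.06, -0.023, 0.7], [0.062, -0.013, 0.687], [0.064, -0.024, 0.694], [0.064, -0.022, 0.692], [0.064, -0.02, 0.69]]
side
0.058 46 [0.54299866 0.24900582 0.06260996]
((0.54404217004776, 0.26389235258102417), (0.06854981184005737, 0.030356384813785553), 78.6006851196289)
0.071 65 [0.54446517 0.26196541 0.0749436 ]
((0.5448613166809082, 0.2650339901447296), (0.05802113190293312, 0.024584811180830002), 77.31281280517578)
0.081 25 [0.54508355 0.26671511 0.08461674]
(
[... 566 characters left out ...]
 -0.025, 0.657], [0.061, -0.024, 0.652], [0.061, -0.021, 0.548], [0.061, -0.023, 0.554], [0.061, -0.025, 0.645], [0.061, 0.002, 0.338], [0.061, -0.022, 0.543], [0.061, -0.02, 0.534], [0.061, -0.02, 0.528], [0.061, -0.024, 0.547], [0.061, -0.023, 0.541], [0.061, -0.023, 0.538], [0.061, -0.0, 0.336], [0.061, -0.023, 0.533], [0.062, -0.021, 0.689], [0.062, -0.007, 0.337], [0.062, -0.023, 0.685], [0.062, -0.023, 0.682], [0.062, -0.024, 0.687], [0.062, -0.023, 0.678], [0.062, -0.022, 0.67], [0.062, -0.025, 0.681], [0.062, -0.024, 0.676], [0.062, -0.021, 0.666], [0.062, -0.011, 0.336]]
loupe 393 ((0.4687528908252716, 0.4327374994754791), (0.1429475098848343, 0.08837119489908218), 86.3002700805664)
```

View pics/w3.png

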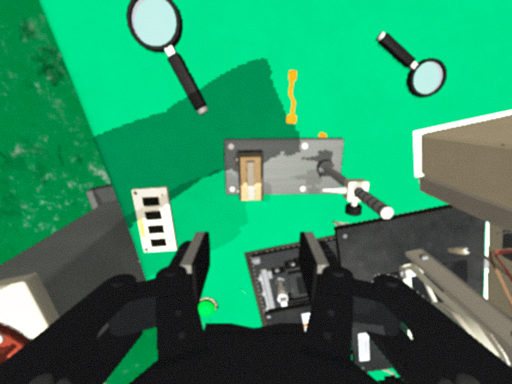

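The view shows the tip on the pad at (250,175), released. The loupe's lens is at (155,22) and its handle end at (203,108). The pointer tip is near (325,190), on the collar at (357,192).

```bash
python3 - <<'E'
from tool import *
s=np.load('wrist.npz');C=cloud(s)
x=np.array([np.cos(np.radians(-12)),np.sin(np.radians(-12))]);y=np.array([-x[1],x[0]])
def st(P): return np.c_[(P[:,:2]-[.5433,.266])@x,(P[:,:2]-[.5433,.266])@y,P[:,2]]
for n in('wrist','side'):
    t=np.load(n+'.npz');A=st(cloud(t).reshape(-1,3));m=(A[:,0]>.065)&(A[:,0]<.1)&(abs(A[:,1])<.012)&(A[:,2]>.1)&(A[:,2]<.175)
    q=A[m];q=q[np.argsort(q[:,0])];print(n,len(q));print(q[:30:2].round(3).tolist())
g=s['color'].astype(int);P=C
roi=np.zeros(g.shape[:2],bool);roi[0:125,110:220]=True
dark=roi&(g.max(2)<70);gl=roi&(abs(g[...,1]-g[...,2])<30)&(g[...,1]>120)&(g[...,0]>100)
def main(m):
    n,l,stt,c=cv2.connectedComponentsWithStats(m.astype(np.uint8));i=1+np.argmax(stt[1:,4]);return l==i
gl=main(gl);v,u=np.nonzero(gl);(cc,r)=cv2.minEnclosingCircle(np.c_[u,v].astype(np.float32));print('glass px',cc,r,'world',onplane(s,cc,.01))
v,u=np.nonzero(dark);d=np.hypot(u-cc[0],v-cc[1]);k=(d>45);W=onplane(s,np.c_[u,v][k],.016)
f=cv2.minAreaRect(W[:,:2].astype(np.float32));print('handle',k.sum(),f,W.mean(0))
L=onplane(s,cc,.01)[0];a=L-W.mean(0);print('dir deg',np.degrees(np.arctan2(a[1],a[0])),'dist',np.hypot(*a[:2]))
E
```

```text
wrist 484
[[0.071, 0.002, 0.126], [0.071, 0.001, 0.126], [0.072, 0.002, 0.127], [0.072, 0.003, 0.126], [0.073, 0.001, 0.128], [0.073, 0.002, 0.126], [0.074, 0.003, 0.127], [0.074, 0.002, 0.127], [0.075, 0.003, 0.126], [0.075, -0.0, 0.127], [0.076, 0.002, 0.128], [0.076, 0.001, 0.127], [0.077, 0.002, 0.128], [0.077, 0.001, 0.128], [0.078, 0.003, 0.127]]
side 23
[[0.073, 0.001, 0.126], [0.079, -0.001, 0.129], [0.085, 0.002, 0.123], [0.088, 0.003, 0.123], [0.092, 0.001, 0.125], [0.095, -0.0, 0.13], [0.095, -0.005, 0.126], [0.096, -0.008, 0.12], [0.097, 0.008, 0.132], [0.098, -0.005, 0.134], [0.099, -0.011, 0.131], [0.1, 0.007, 0.145]]
glass px (152.671875, 21.0625) 25.66900634765625 world [[0.46727717 0.46407903 0.01      ]]
handle 617 ((0.4902227222919464, 0.3877682089805603), (0.015583375468850136, 0.06129128113389015), 15.173321723937988) [0.49024222 0.38822422 0.016     ]
dir deg 106.84369355785432 dist 0.07925494182174982
```

Pointer height is about 0.125. The loupe origin is at (0.485, 0.405) with direction 106.5°, and the 62 mm lens offset checks out. I'll turn and go above it.

Emit:
{"api": "servo_tool", "payload": {"rows": [[[0,0,-0.1,0,0,0,0.2],[0,0,-0.1,0,0,0,0.2],[0,0,-0.1,0,0,0,0.2],[0,0,-0.1,0,0,0,0.2],[0,0,-0.097,0,0,0,0.2],[0,0,0,0.02,-0.002,0,0.2],[0,0,0,0.03,-0.003,0,0.2],[0,0,0,0.03,-0.003,0,0.2]]]}}

```text
t: 11.43
eef_pos: [0.5122, 0.3394, 0.2391]
eef_rot: [0.599, 0.8, -0.001, -0.001]
force: [1.3, 0.9, 0.4]
grip_width: 0.0514
grip_force: 0.0
```

Emit:
{"api": "servo_tool", "payload": {"rows": [[[0,0,0,0.03,-0.003,0.01,0.2],[0,0,0,0.03,-0.003,0.03,0.2],[0,0,0,0.01,-0.002,0.03,0.2],[0,0,0,0,0,0.02,0.2],[0,0,0,0,0,0.01,0.2],[0,0,0,0,0,0,0.2],[0,0,0,0,0,0,0.2]]]}}

```text
t: 12.02
eef_pos: [0.4856, 0.4031, 0.1413]
eef_rot: [0.599, 0.801, -0.001, -0.0]
force: [0.1, -0.1, 0.6]
grip_width: 0.0515
grip_force: 0.0
```

```bash
python3 - <<'E'
from tool import *
togo([.4849,.4047,.014])
s=snap('wrist');cv2.imwrite('pics/w4.png',s['color'][:,:,::-1])
C=cloud(s).reshape(-1,3)
d=np.array([np.cos(np.radians(106.5)),np.sin(np.radians(106.5))]);n=np.array([-d[1],d[0]])
q=C[:,:2]-[.4849,.4047];a=q@d;b=q@n
m=(a>-.046)&(a<.02)&(abs(b)<.02)&(C[:,2]>.012)&(C[:,2]<.022)
print(m.sum(),a[m].min(),a[m].max(),b[m].min(),b[m].max(),C[m].mean(0),cv2.minAreaRect(C[m][:,:2].astype(np.float32)))
print(np.polyfit(a[m],b[m],1))
m=(a>-.1)&(a<.11)&(abs(b)<.05)&(C[:,2]>.009)&(C[:,2]<.022);print('all',a[m].min(),a[m].max(),b[m].min(),b[m].max())
E
```

```text
eef [0.4856 0.4031 0.1413] ytool deg 16.41 tilt 0.07 shift tool [ 1.700e-03 -1.000e-04  1.273e-01] 0.051543726363911656 0.0
1000 -0.04598980196322582 0.019995358426165486 -0.008061125737222013 0.008305631622042831 [0.48817243 0.39321646 0.01670355] ((0.4885794520378113, 0.39220741391181946), (0.01599089987576008, 0.0661030039191246), 15.838932037353516)
[-0.03017267 -0.00023643]
all -0.09988561045341089 0.09220313844701637 -0.03284061497705483 0.030529426741244807
```

View pics/w4.png

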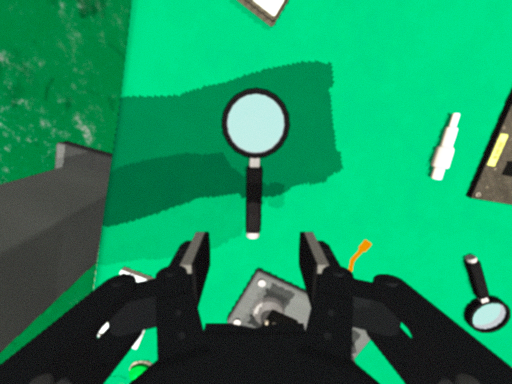

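The loupe's handle lies square between the jaws, from (255,170) to (252,235). I'll descend.

Emit:
{"api": "servo_tool", "payload": {"rows": [[[0,0,0.017,0,0,0.01,0.2],[0,0,0,0,0,0.025,0.2],[0,0,0,0,0,0.03,0.2],[0,0,0,0,0,0.025,0.2],[0,0,0,0,0,0.02,0.2],[0,0,0,0,0,0.01,0.2],[0,0,0,0,0,0.004,0.2],[0,0,0,0,0,0,0.2]]]}}

```text
t: 12.73
eef_pos: [0.486, 0.4036, 0.0175]
eef_rot: [0.606, 0.796, 0.0, -0.0]
force: [0.6, 1.2, 0.4]
grip_width: 0.0511
grip_force: 0.0
```

Emit:
{"api": "servo_tool", "payload": {"rows": [[[0,0,0,0,0,0,0],[0,0,0,0,0,0,-0.3],[0,0,0,0,0,0,-0.5],[0,0,0,0,0,0,-0.6],[0,0,0,0,0,0,-0.8],[0,0,0,0,0,0,-1],[0,0,0,0,0,0,-1],[0,0,0,0,0,0,-1]]], "grip_force": 60}}

```text
t: 13.4
eef_pos: [0.4864, 0.4041, 0.0187]
eef_rot: [0.605, 0.796, 0.001, 0.0]
force: [-1.5, -0.2, 7.0]
grip_width: 0.0143
grip_force: 60.3
```

Emit:
{"api": "servo_tool", "payload": {"rows": [[[0,0,0,0,0,-0.01,-1],[0,0,0,0,0,-0.02,-1],[0,0,0,0,0,-0.03,-1],[0,0,0,0,0,-0.035,-1],[0,0,0,0,0,-0.035,-1],[0,0,0,0,0,-0.03,-1],[0,0,0,0,0,-0.02,-1],[0,0,0,0,0,0,-1]]]}}

```text
t: 14.07
eef_pos: [0.4877, 0.4048, 0.204]
eef_rot: [0.605, 0.796, 0.004, 0.002]
force: [0.8, 0.8, -1.5]
grip_width: 0.0141
grip_force: 59.4
```

Emit:
{"api": "servo_tool", "payload": {"rows": [[[0,0,0.05,0,0,0,-1],[0,0,0.11,0,0,0,-1],[0,0,0.11,0,0,0,-1],[0,0,0.11,0,0,0,-1],[0,0,0.11,0,0,0,-1],[0,0,0.11,0,0,0,-1],[0,0,0.11,0,0,0,-1],[0,0,0.11,0,0,0,-1]]]}}

```text
t: 14.73
eef_pos: [0.4854, 0.4035, 0.1969]
eef_rot: [0.874, 0.486, -0.0, -0.0]
force: [0.2, 1.0, -0.8]
grip_width: 0.0143
grip_force: 59.4
```

Emit:
{"api": "servo_tool", "payload": {"rows": [[[0,0,0.01,0,0,0,-1],[0,0,0,0,0,0,-1],[0,0,0,0,0,0,-1]]]}}

```text
t: 14.98
eef_pos: [0.4856, 0.4036, 0.1972]
eef_rot: [0.874, 0.486, -0.0, -0.0]
force: [-0.6, -0.3, -0.6]
grip_width: 0.0136
grip_force: 59.4
```

```bash
cat > lens.py <<'E'
from tool import *
def lens(save=None):
    o=ctrl.observe();R=Ro.from_quat(o['eef_rot']).as_matrix();p=o['eef_pos']
    s=snap('wrist')
    if save: cv2.imwrite(save,s['color'][:,:,::-1])
    C=cloud(s).reshape(-1,3);T=(C-p)@R
    # ring + handle points in tool frame
    m=(T[:,0]>-.06)&(T[:,0]<.105)&(abs(T[:,1])<.045)&(T[:,2]>-.005)&(T[:,2]<.03)
    ring=m&(T[:,0]>.034)
    q=T[ring].astype(np.float32);print('ring',len(q),'max x',np.percentile(q[:,0],99.5),'y',np.percentile(q[:,1],[.5,99.5]))
    (c,r)=cv2.minEnclosingCircle(q[:,:2].copy())
    A=np.c_[q[:,:2],np.ones(len(q))]
    for _ in range(4):
        f=np.linalg.lstsq(A,q[:,2],rcond=None)[0];k=abs(A@f-q[:,2])<.003;A,q=A[k],q[k]
    print('circle',c,r,'plane z=ax+by+c',f.round(4),'top z at c',f@[*c,1])
    L=p+R@np.array([c[0],c[1],f@[*c,1]]);L[2]-=.007;print('lens world est',L.round(4))
    print('to go tool',(R.T@(np.array([.5440,.2660,.125])-L)).round(4)); togo(p)
E
python3 -c "from lens import *;lens('pics/w5.png')"
```

```text
ring 13053 max x 0.09242388 y [-0.03015912  0.03005245]
circle (0.06213369593024254, 0.0001741638407111168) 0.03224574029445648 plane z=ax+by+c [0.001  0.0013 0.0088] top z at c 0.008861528654552107
lens world est [0.5186 0.4563 0.1813]
to go tool [-0.1481  0.1222  0.0563]
eef [0.4856 0.4037 0.1973] ytool deg -31.92 tilt 0.02 shift tool [-0.     -0.      0.0001] 0.01441169689988084 59.38185274600983
```

View pics/w5.png

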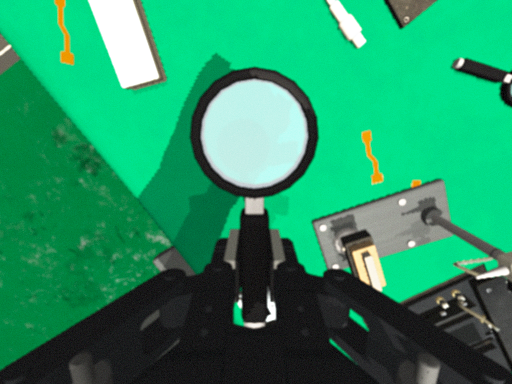

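The loupe is held level, ring centre (254,131), with a radius of 32.2 mm as expected. I'll move over the tip, still high.

Emit:
{"api": "servo_tool", "payload": {"rows": [[[0,0,0,-0.012,0.01,0,-1],[0,0,0,-0.023,0.019,0,-1],[0,0,0,-0.024,0.02,0,-1],[0,0,0,-0.024,0.02,0,-1],[0,0,0,-0.024,0.02,0,-1],[0,0,0,-0.023,0.019,0,-1],[0,0,0,-0.013,0.01,0,-1],[0,0,0,-0.005,0.004,0,-1]]]}}

```text
t: 15.7
eef_pos: [0.5109, 0.2113, 0.1975]
eef_rot: [0.875, 0.484, 0.0, 0.0]
force: [0.1, -0.0, -0.2]
grip_width: 0.0142
grip_force: 59.4
```

Emit:
{"api": "servo_tool", "payload": {"rows": [[[0,0,0,0,0,0.01,-1],[0,0,0,0,0,0.015,-1],[0,0,0,0,0,0.015,-1],[0,0,0,0,0,0.01,-1],[0,0,0,0,0,0.005,-1],[0,0,0,0,0,0,-1],[0,0,0,0,0,0,-1]]]}}

```text
t: 16.28
eef_pos: [0.5104, 0.214, 0.1425]
eef_rot: [0.875, 0.485, -0.0, -0.0]
force: [0.2, 0.4, 0.0]
grip_width: 0.0143
grip_force: 59.4
```

```bash
cat >> lens.py <<'E'
def ringz():
    s=np.load('wrist.npz');o=ctrl.observe();C=cloud(s).reshape(-1,3);g=s['color'].reshape(-1,3).max(1)
    R=Ro.from_quat(o['eef_rot']).as_matrix();T=(C-o['eef_pos'])@R;d=np.hypot(T[:,0]-.062,T[:,1])
    for lo,hi in((0,.02),(.028,.0315)):
        m=(d>lo)&(d<hi)&(T[:,0]>.04)&(T[:,2]<.03)&(T[:,2]>-.01);print(lo,m.sum(),'world z',np.percentile(C[m][:,2],[10,50,90]).round(4))
E
python3 - <<'E'
from lens import *
lens('pics/w6.png');ringz()
s=snap('side');C=cloud(s).reshape(-1,3)
x=np.array([np.cos(np.radians(-12)),np.sin(np.radians(-12))]);y=np.array([-x[1],x[0]])
a=(C[:,:2]-[.5433,.266])@x;b=(C[:,:2]-[.5433,.266])@y
m=(a>.065)&(a<.098)&(abs(b)<.008)&(C[:,2]>.1)&(C[:,2]<.16);print('pointer',np.c_[a,b,C[:,2]][m].round(3).tolist())
E
```

```text
ring 13050 max x 0.092441924 y [-0.03017736  0.02996024]
circle (0.06210368871688843, 3.4238590160384774e-05) 0.032195623964071274 plane z=ax+by+c [0.0009 0.0013 0.0088] top z at c 0.008851137528567955
lens world est [0.5434 0.2667 0.1266]
to go tool [-0.0002  0.0009  0.0016]
eef [0.5108 0.214  0.1431] ytool deg -32.05 tilt 0.05 shift tool [-0.0001 -0.0003  0.0006] 0.014502326747897924 59.37708914279938
0 5006 world z [0.1327 0.1336 0.1344]
0.028 2064 world z [0.1376 0.1385 0.1393]
pointer [[0.097, 0.007, 0.132], [0.097, 0.002, 0.132], [0.073, 0.001, 0.126], [0.076, 0.004, 0.124], [0.079, 0.002, 0.126], [0.082, -0.001, 0.129], [0.085, 0.002, 0.127], [0.088, -0.001, 0.129], [0.091, 0.002, 0.128], [0.094, 0.002, 0.128], [0.085, 0.001, 0.124], [0.089, -0.001, 0.126], [0.092, 0.002, 0.124], [0.095, -0.008, 0.132], [0.095, -0.008, 0.128], [0.095, -0.005, 0.122], [0.096, -0.008, 0.12]]
```

Emit:
{"api": "servo_tool", "payload": {"rows": [[[0,0,0,0,0.0005,0.003,-1],[0,0,0,0,0,0.003,-1],[0,0,0,0,0,0,-1],[0,0,0,0,0,0,-1],[0,0,0,0,0,0,-1],[0,0,0,0,0,0,-1],[0,0,0,0,0,0,-1],[0,0,0,0,0,0,-1]]]}}

```text
t: 17.05
eef_pos: [0.511, 0.2133, 0.1365]
eef_rot: [0.875, 0.484, 0.0, -0.0]
force: [0.5, -0.4, -1.0]
grip_width: 0.0143
grip_force: 59.4
```

```bash
python3 - <<'E'
from lens import *
lens('pics/w7.png');ringz();print(ctrl.observe()['dq'])
E
```

```text
ring 13058 max x 0.09241766 y [-0.03016928  0.03004535]
circle (0.06224489584565163, -6.501973257400095e-05) 0.03217153623700142 plane z=ax+by+c [0.0019 0.0016 0.0087] top z at c 0.008854365657640521
lens world est [0.544  0.266  0.1207]
to go tool [-0.0001 -0.     -0.0043]
eef [0.511  0.2132 0.1365] ytool deg -32.09 tilt 0.0 shift tool [ 0.0001  0.     -0.    ] 0.014355697098870726 59.37696933746338
0 5010 world z [0.1268 0.1276 0.1284]
0.028 2099 world z [0.1316 0.1325 0.1333]
[ 5.22969049e-04  1.46751275e-03 -1.01039364e-03  6.32955019e-05
  1.41068722e-03  1.96675504e-03]
```

View pics/w7.png

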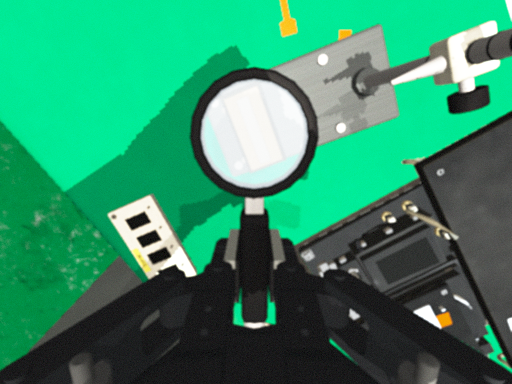

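The tip shows through the lens at (252,125), the ring is clear of the pointer (cone tip near (385,80)), and the lens height is about 0.1255 (ring top 0.1325). I'll hand in.

```bash
python3 -c "
from cell import ctrl
print(ctrl.hand_in())"
```

```text
the job is handed in; nothing more can be done
None
```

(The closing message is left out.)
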